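Free the jammed spray can and stand it on the mat

ROBOT

A 7-joint arm with a two-finger parallel gripper is mounted at the origin on a cart in front of the work surface, level with it; the furniture and walls round the work are solid. World frame = base frame: x ahead of the robot, y to its left, z up, the work surface at z = 0. Lengths are in m, angles in rad, forces in N, time in s.
With the tool pointing down it reaches from about 0.4 to 0.85 m from the base axis. Payload 10.4 kg.
Tool frame: the origin (TCP) lies on the centre line of the jaws, within the pads' length; the fingertips stand 11 mm ahead of it and the grasp point (between the pads) lies 8 mm behind it (manip.finger_overhang is the distance from the TCP to the fingertips, in m); z points along the fingers, y is the line along which they close (so a half turn about z gives the same grasp; the last joint's range is limited). The gripper opens to 85 mm and grips with 20 to 120 N. Pads are 22 mm wide; open, the fingers measure 114 mm over their backs; the gripper's body (76 mm by 85 mm) begins 54 mm behind the grasp point. The pads swing forward as they close: fully open they stand 13 mm farther back than shut.
Start: joints at [1.182, 0.332, -0.065, 1.46, 0.022, 1.35, -0.088], TCP at [0.224, -0.584, 0.242] pointing down, gripper open.
Joint ranges: [-2.6, 2.6], [-0.5, 2.12], [-1.47, 1.34], [0.16, 2.42], [-1.27, 4.41], [0.06, 2.06], [-2.6, 2.6]. Speed limits (rad/s): [2.22, 2.22, 2.79, 2.79, 3.14, 3.14, 3.14].

INTERFACE

Orientations are given as a unit quaternion [x, y, z, w].
In Python, from workcell import manip, imaging, workorder gives the robot as it stands.
- The arm moves only by the tool jog_arm, never from a script. Its argument "deltas" is a list of rows, each an object with "gripper": the opening, from 0 (shut) to 1 (fully open); "offset": the shift along the tool's x, y, z in m, a list of three; "rotation": the turn, a rotation vector about the tool's x, y, z in degrees, a list of three. In form: [{"gripper": gripper, "offset": [tx, ty, tz], "rotation": [ax, ay, az]}, ...]. A call has 1 to 20 rows; each row shifts and turns the commanded pose from where the row before left it, along the tool's axes as they then stand; what a row does not reach is not made up. A row lasts 1/10 s, in which the tool goes at most 50 mm and 8.59 degrees, less where a joint would pass 70% of its speed; a pose out of reach is approached as far as the arm can. A call with a gripper value outside its range is refused whole. The fingers move at their own pace and stop on an object; "newtons" is the grip in N (left out, the last holds). Time passes only in rows, so rows that do not move let the fingers close. It gives the time, the measured TCP pose, the force, the opening and the grip force at its end, in the units of the state.
- manip.get_obs(): the state, without advancing time (a new reading comes with each control period).
- imaging.camera(name): name is "scene" or "top"; returns the picture (480x640x3 uint8, blue, green, red); there is no depth.
- imaging.camera_model(name): a dict with "camera_matrix" (3x3 intrinsics, pixels), "k1" (the pictures are not rectified: a ray, as slopes to the right and down, at radius r is drawn at 1 + k1 r^2 times it, then the intrinsics apply), "world_to_cam" (4x4, takes a point from world to camera coordinates). Camera axes: x right, y up, looking along -z (the intrinsics and any distortion apply to the point x, -y, -z); pixel columns grow to the right and rows downward; lengths in m; the calibration is good to about 2 mm. A picture is of the moment at which its call begins. camera_model takes no time and is no camera call.
- workorder.hand_in(): hands the job in; it is judged then, once.
The state is a dict: "clock": time; "joint_pos": joint angles; "joint_velocities": joint speeds; "tau": joint torques, N m; "position": TCP position; "ee_rot": TCP orientation; "ft_force": force on the tool from outside, world axes, zero at the start; "torque": the same for the moment, N m; "grip_width": opening from 0.0 (shut) to 1.0 (fully open); "grasp_force": force on a finger pad.
Only numpy, scipy, OpenCV 4.12 (cv2) and the standard library are available. Lean on these libraries where they do the work, as an engineer would, in place of code of your own. Each camera call takes 0.05 s, during which the arm holds its last target. There are 200 camera calls.

TASK

The spray can is jammed in the corner of the grey parts bin, leaning over the bin's high back with its foot caught under the turned-in front rim. Work it free without dragging the bin from its place, lift it out, then set it down upright and wholly on the square rubber mat - put it down, do not drop it - and let go. Leave the door knob in the bin and the padlock and lock cylinder where they stand.

Things in the scene. Friction and masses are not known exactly. Their poses are not given: they have to be found in the camera images.
- spray_can: Aerosol can: cylinder 64 mm in diameter, 189 mm long, 0.2 to 0.33 kg; top 38 mm is a fixed cap 62 mm wide. Origin: centre of its underside; z along it to the cap. It starts leaning 35 deg from vertical to the bin's +x. Lifted straight up, its foot catches under the front rim: it drags the bin or swivels in the grip. Drawn along its length (rim 4 mm clear) it is free; after 50 mm, lift.
- can_top (a point): Centre of the can's top face, 189 mm from the underside along the can's z.
- parts_bin: Open grey steel bin, loose on a plywood board (top at z = 12 mm), 0.9 kg, 116 (x) by 166 (y) mm, walls 3 mm. Origin: underside centre, z up; +x to the high back (rim top at 83 mm) that the can leans on; the front at -x is 74 mm high, its rim turned in 19 mm. Side rims at 77 mm, divider along x at y = -3 mm 54 mm high. Can in the +y pocket, door knob in the -y one.
- bench_mat: Square black rubber mat, 120 by 120 by 6 mm, fixed flat on the plywood board, with a thin grey line near its edges. Origin at the centre of its underside. x and y along its sides.
- mat_top (a point): Centre of the mat's upper face, 6 mm above the plywood board and 18 mm above z = 0.
- door_knob: Brass door knob, 65 mm across and 63 mm high, loose in the bin's other pocket. Origin at the centre of its underside.
- padlock: Grey padlock standing on its body, 21 by 48 mm, 70 mm tall, loose at the back of the board, a bystander. Origin at the centre of its underside.
- lock_cylinder: Brass lock cylinder with a wider head, 35 mm across, 34 mm high, standing loose at the back of the board, a bystander. Origin at the centre of its underside.

How it is judged:
By the outcome, as a careful person would: the job done as asked, in the order asked, and still so for the second after the job is handed in, with the robot touching nothing.
It also fails if it takes over 38 s, if anything falls off the work surface, if the arm or the gripper's body presses on something with over 40 N, if the wrist force passes 120 N, or if a joint passes its speed limit or range.

## Working session

There is one attempt and no reset: what is moved stays moved. The work goes in short steps, Python scripts to look and compute and a tool call to move; the robot and the scene stay as the last step left them, time stands still between calls to the robot, and variables do not carry over. Pictures are saved under pics/ and viewed, at most 13 in all, crops included, and the job is handed in when it is done.

Besides the shell and the picture viewer there is one more tool, called as a command line: name --argument value ..., lists and objects as JSON in quotes. jog_arm: Moves the arm, as the interface text tells. Its arguments: {"type":"object","properties":{"deltas":{"type":"array","items":{"type":"object","properties":{"gripper":{"type":"number"},"offset":{"type":"array","items":{"type":"number"}},"rotation":{"type":"array","items":{"type":"number"}}}}},"newtons":{"type":"number"}},"required":["deltas"]}

```bash
mkdir -p pics; ls
python3 - <<'E'
from workcell import manip, imaging
import cv2
for n in ("scene","top"):
    cv2.imwrite(f"pics/{n}0.png",imaging.camera(n)); print(n,imaging.camera_model(n))
print(manip.get_obs(), manip.finger_overhang)
E
```

```text
pics
scene {'camera_matrix': array([[500.29094132,   0.        , 315.01073669],
       [  0.        , 500.29094132, 251.93502106],
       [  0.        ,   0.        ,   1.        ]]), 'k1': -0.10667059665899423, 'world_to_cam': array([[-0.69756212, -0.71647666, -0.0082638 ,  0.4152589 ],
       [ 0.54546495, -0.53847295,  0.64227321, -0.32201541],
       [-0.4646236 ,  0.44351784,  0.76643123, -0.74597736],
       [ 0.        ,  0.        ,  0.        ,  1.        ]])}
top {'camera_matrix': array([[513.37781757,   0.        , 316.88799486],
       [  0.        , 513.37781757, 253.48561274],
       [  0.        ,   0.        ,   1.        ]]), 'k1': -0.05840248991252623, 'world_to_cam': array([[-0.00762417, -0.9999123 ,  0.01082903,  0.0603906 ],
       [ 0.99793195, -0.00691697,  0.06390594, -0.50667303],
       [-0.06382543,  0.01129387,  0.99789717, -0.949626  ],
       [ 0.        ,  0.        ,  0.        ,  1.        ]])}
{'clock': 0.1, 'joint_pos': array([ 1.18242137,  0.33282243, -0.06472736,  1.4608513 ,  0.02159466,
        1.34990249, -0.08850264]), 'joint_velocities': array([ 7.62940249e-04, -7.17421359e-04,  1.85111929e-03, -3.79964047e-03,
        2.12847272e-05, -3.07670763e-03,  5.72823126e-04]), 'tau': array([ 1.26750594e-03, -6.26746202e+01,  4.94113122e-02, -3.92425168e+01,
        1.63136719e-02,  7.04589504e-03, -1.64873632e-04]), 'position': array([ 0.22344527, -0.58334848,  0.24158984]), 'ee_rot': array([ 9.83318702e-01,  1.81889842e-01, -1.38592480e-04, -6.29039411e-04]), 'ft_force': array([-0.38323586,  0.25980172,  0.52168259]), 'torque': array([-0.02768453, -0.0088376 ,  0.03109939]), 'grasp_force': 0.0, 'grip_width': 1.0027721022816065} 0.011
```

View pics/scene0.png

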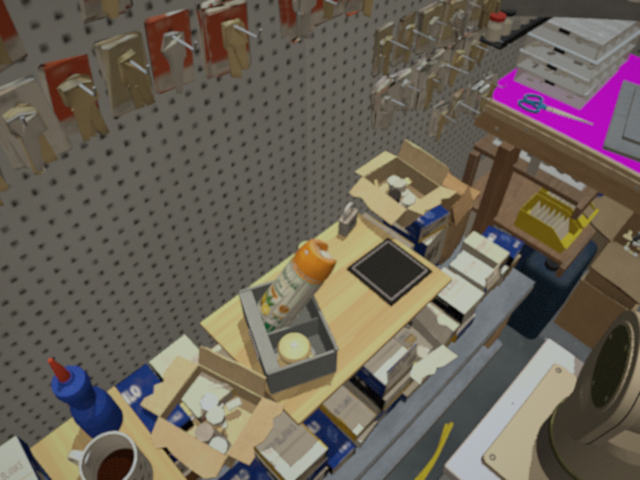

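View pics/top0.png

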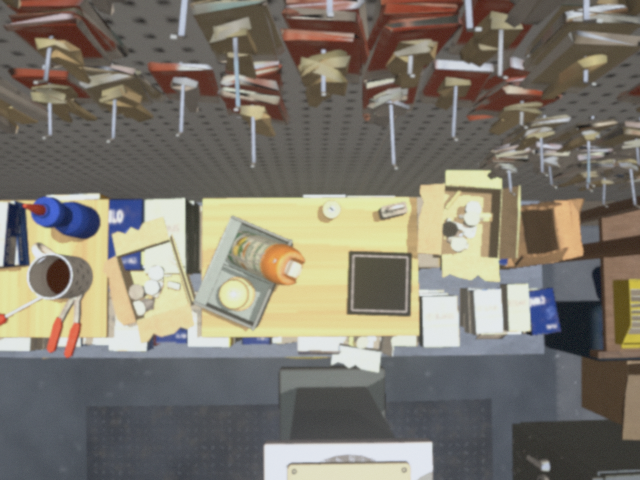

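The overview shows the bin at about (250,272) in top and (287,335) in scene. The can leans to image-right, and its orange cap is at (282,264) in top and (315,260) in scene. The mat is at (379,283) in top and (390,270) in scene. Next I'll zoom in.

Run:
```python
import cv2
a=cv2.imread("pics/top0.png")[190:340,190:350]; cv2.imwrite("pics/tz.png",cv2.resize(a,None,fx=4,fy=4,interpolation=cv2.INTER_CUBIC)[:600])
a=cv2.imread("pics/scene0.png")[225:405,225:445]; cv2.imwrite("pics/sz.png",cv2.resize(a,None,fx=3.3333,fy=3.3333,interpolation=cv2.INTER_CUBIC)[:600])
```

```text
(no output)
```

View pics/tz.png

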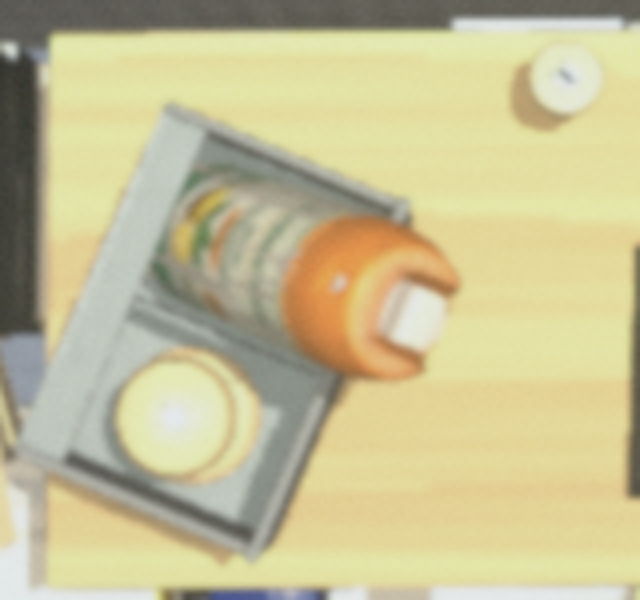

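View pics/sz.png

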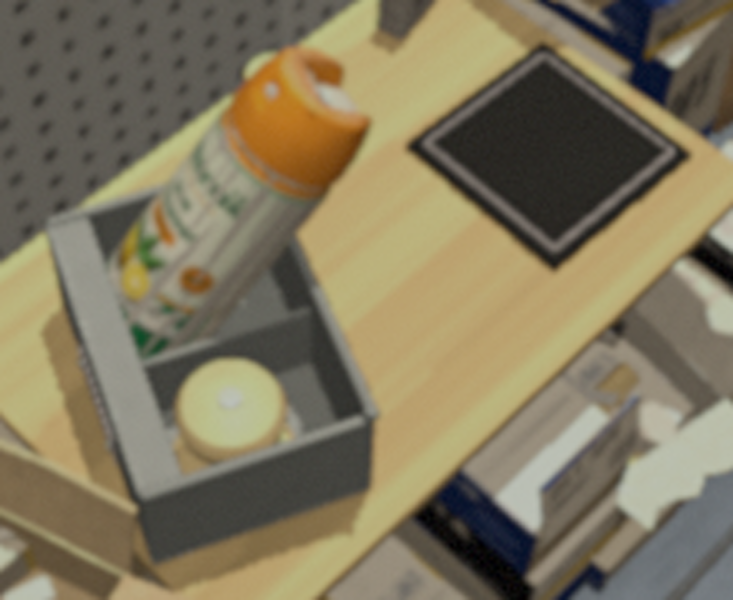

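Bin rim corners, mat corners and the cap are clear in both views. I'll triangulate them next, fit the can and check it with an overlay.

```bash
cat > h.py <<'E'
import numpy as np, cv2
from scipy.optimize import least_squares
from workcell import imaging
M={n:imaging.camera_model(n) for n in("scene","top")}
def proj(n,P):
    m=M[n];P=np.atleast_2d(P);c=P@m["world_to_cam"][:3,:3].T+m["world_to_cam"][:3,3]
    s=np.c_[c[:,0],-c[:,1]]/-c[:,2:];s=s*(1+m["k1"]*(s**2).sum(1,keepdims=True))
    K=m["camera_matrix"];return s*[K[0,0],K[1,1]]+K[:2,2]
def tri(top,scene):
    r=least_squares(lambda p:np.r_[(proj("top",p)-top).ravel(),(proj("scene",p)-scene).ravel()],[.5,0,.05]);return r.x,abs(r.fun).max()
def capmask(im):
    h=cv2.cvtColor(im,cv2.COLOR_BGR2HSV);m=cv2.inRange(h,(5,150,110),(16,255,255))
    n,l,s,c=cv2.connectedComponentsWithStats(m);i=1+s[1:,4].argmax()
    hull=cv2.convexHull(np.argwhere(l==i)[:,::-1].astype(np.int32));return hull
def cyl(foot,ax,r,a,b):
    ax=np.array(ax)/np.linalg.norm(ax);u=np.cross(ax,[.1,.9,.3]);u/=np.linalg.norm(u);v=np.cross(ax,u)
    t=np.linspace(0,2*np.pi,40)[:,None];c=r*(np.cos(t)*u+np.sin(t)*v)
    return np.r_[foot+ax*a+c,foot+ax*b+c]
def outline(n,P): return cv2.convexHull(proj(n,P).astype(np.float32)).astype(np.int32)
E
python3 - <<'E'
from h import *
for k,t,s in [("F+",(232,216.3),(239.4,291.6)),("F-",(195,305),(266,375)),("B-",(253.8,330),(337.5,349.5)),
 ("m1",(349,251),(388.5,238.5)),("m2",(410,252),(432,271.5)),("m3",(410,316),(391.5,305.4)),("m4",(347,315),(348,269))]:
    p,e=tri(t,s);print(k,p.round(4),round(e,1))
c={}
for n in M:
    im=cv2.imread(f"pics/{n}0.png");h=capmask(im);m=cv2.moments(h.astype(np.float32));c[n]=np.array([m["m10"],m["m01"]])/m["m00"];print(n,c[n],cv2.boundingRect(h))
print(tri(c["top"],c["scene"]))
E
```

```text
F+ [0.5689 0.2057 0.085 ] 0.1
F- [0.4171 0.2726 0.0841] 1.8
B- [0.3715 0.1675 0.0897] 0.2
m1 [ 0.4784 -0.0172  0.121 ] 21.0
m2 [ 0.4774 -0.1764 -0.1186] 25.1
m3 [ 0.4139 -0.1194 -0.1357] 20.4
m4 [0.4265 0.0323 0.1183] 22.7
scene [312.42710508 263.61221294] (293, 244, 42, 40)
top [278.4222342  262.47772989] (262, 245, 36, 39)
(array([0.48182901, 0.11794338, 0.16261603]), np.float64(1.6399293839463667))
```

Run:
```python
from h import *
F=[tri(t,s) for t,s in [((349,251),(348,269)),((410,252),(388.5,238.5)),((410,316),(432,271.5)),((347,315),(391.5,305.4))]]
print([(p.round(4),round(e,1)) for p,e in F],np.mean([p for p,e in F],0))
C=np.array([.4696,.186,.012]);yx=np.arctan2(-.105-.061,-.0455-.027);X=np.array([-.403,-.915,0]);Y=np.array([.915,-.403,0]);Z=np.array([0,0,1])
s,c=np.sin(np.radians(35)),np.cos(np.radians(35));a=s*X+c*Z
foot=C-.0275*X+.039*Y+.0214*Z
print("foot",foot,"ax",a,"top",foot+.189*a)
B=np.array([C+x*X+y*Y+z*Z for x,z in((-.058,.074),(.058,.083)) for y in(-.083,.083)])[[0,1,3,2]]
mt=np.mean([p for p,e in F],0);mc=np.array([[mt[0]+i,mt[1]+j,.018] for i,j in((.06,.06),(.06,-.06),(-.06,-.06),(-.06,.06))])
o=[]
for n,(y0,x0) in {"top":(200,190),"scene":(225,230)}.items():
    k=4;im=cv2.resize(cv2.imread(f"pics/{n}0.png"),None,fx=k,fy=k,interpolation=cv2.INTER_CUBIC)
    for P,col in((cyl(foot,a,.032,0,.151),(255,0,0)),(cyl(foot,a,.031,.151,.189),(0,0,255))):
        cv2.polylines(im,[cv2.convexHull((proj(n,P)*k+k/2).astype(np.int32))],True,col,1)
    for P in(B,mc): cv2.polylines(im,[(proj(n,P)*k+k/2).astype(np.int32)],True,(0,255,0),1)
    o.append(im[y0*k:y0*k+560,x0*k:x0*k+(400 if n=="scene" else 400)] if 0 else im[y0*k:y0*k+600,x0*k+(120 if n=="top" else 0):x0*k+(520 if n=="top" else 400)])
cv2.imwrite("pics/ov.png",np.hstack(o))
```

```text
[(array([ 0.5104, -0.0051,  0.0119]), np.float64(0.9)), (array([ 0.5071, -0.1213,  0.0122]), np.float64(1.3)), (array([ 0.3886, -0.1172,  0.0138]), np.float64(0.2)), (array([0.3918, 0.0016, 0.0172]), np.float64(0.2))] [ 0.44949328 -0.06050901  0.01377017]
foot [0.5163675 0.1954455 0.0334   ] ax [-0.2311513  -0.52482244  0.81915204] top [0.4726799  0.09625406 0.18821974]
```

View pics/ov.png

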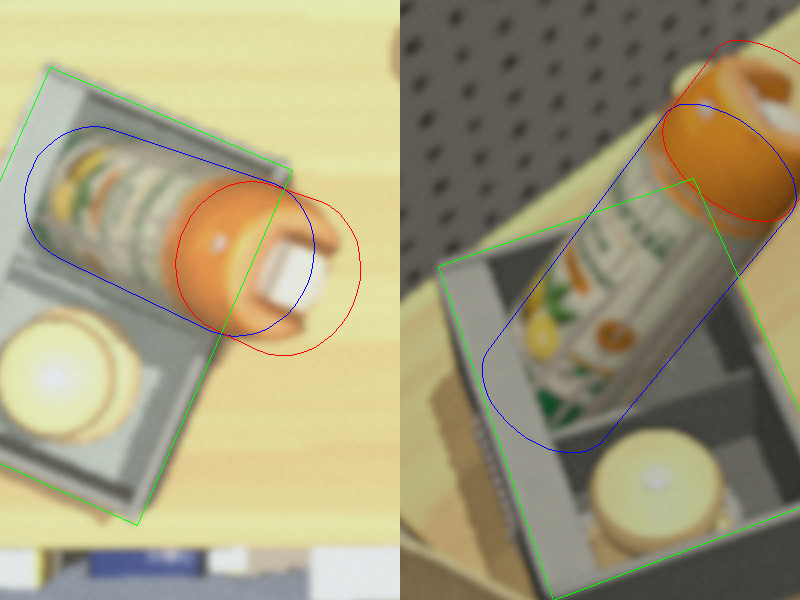

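The overlay matches the bin (origin ≈ (0.470, 0.186, 0.012)) and the mat (centre ≈ (0.4495, −0.0605)). The can is within about 5 mm along its axis, which is enough for an 85 mm opening. I'll plan the approach along the can axis, with the jaws closing along bin y.

```bash
cat > plan.py <<'E'
import sys, numpy as np
from scipy.spatial.transform import Rotation as R
from workcell import manip
X=np.array([-.403,-.915,0]);Y=np.array([.915,-.403,0]);Z=np.array([0,0,1.])
foot=np.array([.5164,.1954,.0334]);s,c=np.sin(np.radians(35)),np.cos(np.radians(35));a=s*X+c*Z
def frame(z,y): return R.from_matrix(np.c_[np.cross(y,z),y,z])
GR=frame(-a,Y); UP=frame(-Z,Y)
def show(p,r,label=""):
    o=manip.get_obs();q=R.from_quat(o["ee_rot"])
    w=np.degrees((q.inv()*r).as_rotvec());d=np.asarray(p)-o["position"]
    print(label,"target",np.round(p,4),"dist",np.linalg.norm(d).round(4),"offset now-tool",q.inv().apply(d).round(4),"rot",w.round(2),np.linalg.norm(w).round(1),"offset target-tool",r.inv().apply(d).round(4))
E
python3 -c "
from plan import *
show(foot+.26*a,GR,'pre');show(foot+.26*a,frame(-a,-Y),'alt')"
```

```text
pre target [0.4563 0.0589 0.2464] dist 0.6832 offset now-tool [ 0.4472 -0.5165 -0.0041] rot [ 13.75  33.11 -43.84] 56.6 offset target-tool [ 0.5612 -0.0458  0.387 ]
alt target [0.4563 0.0589 0.2464] dist 0.6832 offset now-tool [ 0.4472 -0.5165 -0.0041] rot [ 40.82 -16.95 129.58] 136.9 offset target-tool [-0.5612  0.0458  0.387 ]
```

jog_arm --deltas '[{"offset":[0.028,-0.032,-0.005],"rotation":[0,0,0],"gripper":1},{"offset":[0.028,-0.032,-0.005],"rotation":[0,0,0],"gripper":1},{"offset":[0.028,-0.032,-0.005],"rotation":[0,0,0],"gripper":1},{"offset":[0.028,-0.032,-0.005],"rotation":[0,0,0],"gripper":1},{"offset":[0.028,-0.032,-0.005],"rotation":[0,0,0],"gripper":1},{"offset":[0.028,-0.032,-0.005],"rotation":[0,0,0],"gripper":1},{"offset":[0.028,-0.032,-0.005],"rotation":[0,0,0],"gripper":1},{"offset":[0.028,-0.032,-0.005],"rotation":[0,0,0],"gripper":1},{"offset":[0.028,-0.032,-0.005],"rotation":[0,0,0],"gripper":1},{"offset":[0.028,-0.032,-0.005],"rotation":[0,0,0],"gripper":1},{"offset":[0.028,-0.032,-0.005],"rotation":[0,0,0],"gripper":1},{"offset":[0.028,-0.032,-0.005],"rotation":[0,0,0],"gripper":1},{"offset":[0.028,-0.032,-0.005],"rotation":[0,0,0],"gripper":1},{"offset":[0.028,-0.032,-0.005],"rotation":[0,0,0],"gripper":1}]'

```text
clock: 1.5
position: [0.4295, -0.0233, 0.3124]
ee_rot: [0.983, 0.182, -0.0, 0.0]
ft_force: [0.5, -0.5, 0.3]
grip_width: 0.999
grasp_force: 0.0
```

jog_arm --deltas '[{"offset":[0,0,0],"rotation":[1.96,4.73,-6.26],"gripper":1},{"offset":[0,0,0],"rotation":[1.96,4.73,-6.26],"gripper":1},{"offset":[0,0,0],"rotation":[1.96,4.73,-6.26],"gripper":1},{"offset":[0,0,0],"rotation":[1.96,4.73,-6.26],"gripper":1},{"offset":[0,0,0],"rotation":[1.96,4.73,-6.26],"gripper":1},{"offset":[0,0,0],"rotation":[1.96,4.73,-6.26],"gripper":1},{"offset":[0,0,0],"rotation":[1.96,4.73,-6.26],"gripper":1},{"offset":[0,0,0],"rotation":[0,0,0],"gripper":1},{"offset":[0,0,0],"rotation":[0,0,0],"gripper":1}]'

```text
clock: 2.4
position: [0.4293, -0.025, 0.3119]
ee_rot: [0.8, 0.519, 0.251, -0.164]
ft_force: [0.1, -0.0, 0.1]
grip_width: 1.0
grasp_force: 0.0
```

```bash
python3 -c "
from plan import *
show(foot+.26*a,GR,'pre')
show(foot+.152*a,GR,'grasp')"
```

```text
pre target [0.4563 0.0589 0.2464] dist 0.1099 offset now-tool [ 0.0345 -0.0094  0.1039] rot [ 0.07  0.17 -0.25] 0.3 offset target-tool [ 0.0343 -0.0092  0.104 ]
grasp target [0.4813 0.1156 0.1579] dist 0.2149 offset now-tool [ 0.0348 -0.0096  0.2119] rot [ 0.07  0.17 -0.25] 0.3 offset target-tool [ 0.0343 -0.0092  0.212 ]
```

jog_arm --deltas '[{"offset":[0.018,-0.005,0.02],"rotation":[0,0,0],"gripper":1},{"offset":[0.017,-0.004,0.02],"rotation":[0,0,0],"gripper":1},{"offset":[0,0,0.04],"rotation":[0,0,0],"gripper":1},{"offset":[0,0,0.03],"rotation":[0,0,0],"gripper":1},{"offset":[0,0,0],"rotation":[0,0,0],"gripper":1},{"offset":[0,0,0],"rotation":[0,0,0],"gripper":1}]'

```text
clock: 3.0
position: [0.4582, 0.0629, 0.2428]
ee_rot: [0.799, 0.521, 0.251, -0.163]
ft_force: [0.8, -0.6, 1.0]
grip_width: 0.999
grasp_force: 0.0
```

Run:
```python
from h import *
from plan import *
show(foot+.152*a,GR,'grasp')
im={n:imaging.camera(n) for n in("top","scene")}
o=manip.get_obs();q=R.from_quat(o["ee_rot"])
out=[]
for n,(u,v) in {"top":(230,200),"scene":(260,205)}.items():
    k=4;cv2.imwrite(f"pics/{n}1.png",im[n]);g=cv2.resize(im[n],None,fx=k,fy=k,interpolation=cv2.INTER_CUBIC)
    L=o["position"]+q.apply([[0,0,0],[0,0,.2]]);p=(proj(n,L)*k+2).astype(int)
    cv2.line(g,tuple(map(int,p[0])),tuple(map(int,p[1])),(255,0,255),1)
    out.append(g[v*k:v*k+600,u*k:u*k+400])
cv2.imwrite("pics/a1.png",np.hstack(out))
```

```text
grasp target [0.4813 0.1156 0.1579] dist 0.1026 offset now-tool [-0.0014 -0.0002  0.1026] rot [0.07 0.12 0.  ] 0.1 offset target-tool [-1.600e-03 -1.000e-04  1.026e-01]
```

View pics/a1.png

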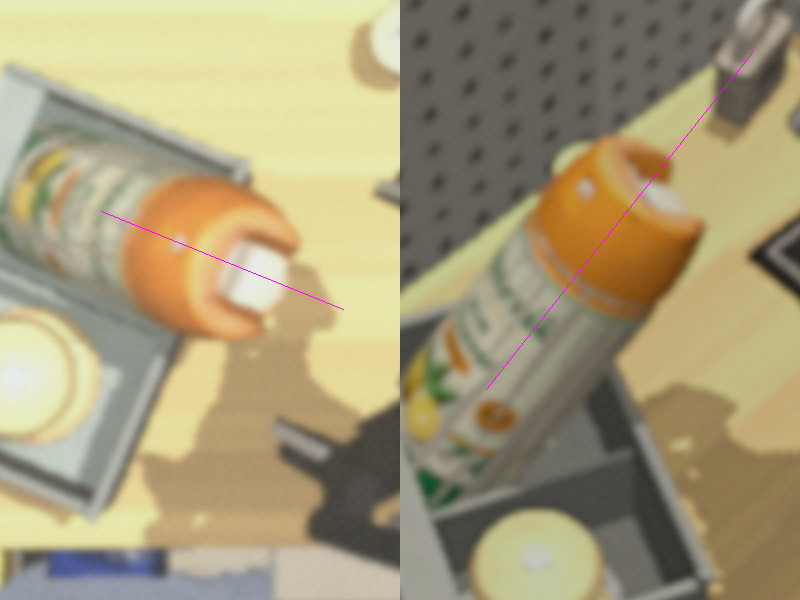

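The line of approach passes along the can in both views, but the gripper itself appears at top-crop (310,440), away from the drawn TCP. I'll look at the full frames before moving.

Run:
```python
from h import *
from plan import *
o=manip.get_obs();print(o["clock"],o["position"],R.from_quat(o["ee_rot"]).as_matrix().round(2).tolist())
A=[]
for n in("top","scene"):
    im=cv2.imread(f"pics/{n}1.png");p=proj(n,o["position"])[0];print(n,p)
    cv2.circle(im,tuple(int(v) for v in p),4,(255,0,255),1)
    A.append(im[150:450,200:600])
cv2.imwrite("pics/b1.png",np.hstack(A))
```

```text
3.1 [0.45881402 0.0618564  0.24356536] [[0.33, 0.91, 0.23], [0.75, -0.4, 0.52], [0.57, 0.0, -0.82]]
top [315.26747505 276.99555843]
scene [347.79902888 217.46767618]
```

View pics/b1.png

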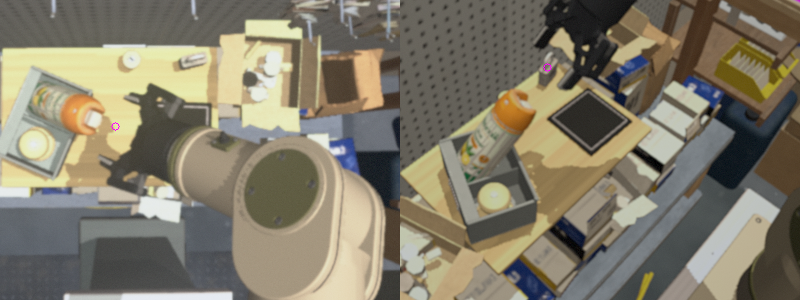

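Run:
```python
from h import *
from plan import *
o=manip.get_obs();q=R.from_quat(o["ee_rot"]);A=[]
for n,(u,v) in {"top":(260,210),"scene":(300,145)}.items():
    k=4;g=cv2.resize(cv2.imread(f"pics/{n}1.png"),None,fx=k,fy=k,interpolation=cv2.INTER_CUBIC)
    P=o["position"]+q.apply([[0,0,0],[0,.0425,-.002],[0,-.0425,-.002],[0,.057,-.002],[0,-.057,-.002],[0,0,-.062]])
    for p,c in zip(proj(n,P)*k+2,[(255,0,255)]+[(0,255,0)]*2+[(0,255,255)]*2+[(0,0,255)]): cv2.circle(g,tuple(int(x) for x in p),5,c,2)
    A.append(g[v*k:v*k+560,u*k:u*k+400])
cv2.imwrite("pics/c1.png",np.hstack(A))
```

```text
(no output)
```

View pics/c1.png

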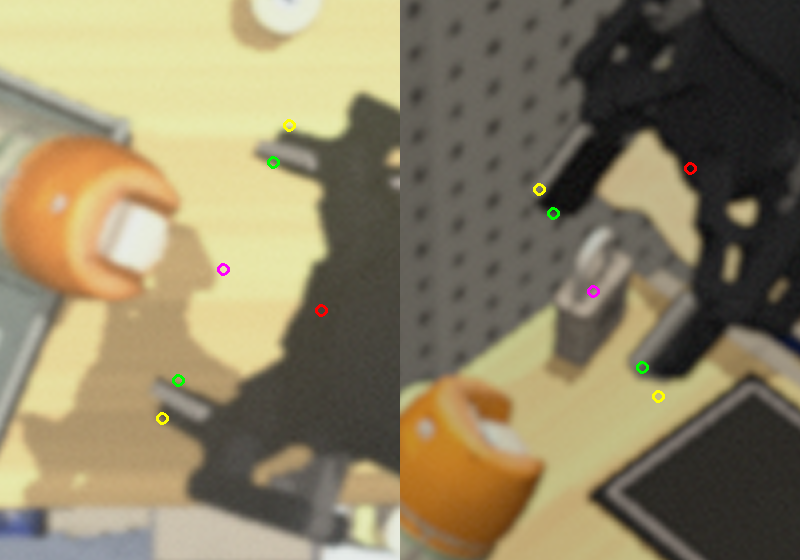

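The projected fingertips match both views, and the approach line is centred on the cap to within 2–3 mm. Next: move in along the axis and close.

jog_arm --deltas '[{"offset":[-0.001,0,0.02],"rotation":[0,0,0],"gripper":1},{"offset":[0,0,0.02],"rotation":[0,0,0],"gripper":1},{"offset":[0,0,0.02],"rotation":[0,0,0],"gripper":1},{"offset":[0,0,0.02],"rotation":[0,0,0],"gripper":1},{"offset":[0,0,0.01],"rotation":[0,0,0],"gripper":1},{"offset":[0,0,0.01],"rotation":[0,0,0],"gripper":1},{"offset":[0,0,0],"rotation":[0,0,0],"gripper":1},{"offset":[0,0,0],"rotation":[0,0,0],"gripper":1}]'

```text
clock: 3.9
position: [0.4815, 0.1136, 0.1602]
ee_rot: [0.799, 0.521, 0.252, -0.163]
ft_force: [-0.1, 0.3, 0.1]
grip_width: 1.002
grasp_force: 0.0
```

jog_arm --deltas '[{"offset":[0,0,0],"rotation":[0,0,0],"gripper":0.8},{"offset":[0,0,0],"rotation":[0,0,0],"gripper":0.76},{"offset":[0,0,0],"rotation":[0,0,0],"gripper":0.72},{"offset":[0,0,0],"rotation":[0,0,0],"gripper":0.7},{"offset":[0,0,0],"rotation":[0,0,0],"gripper":0.6},{"offset":[0,0,0],"rotation":[0,0,0],"gripper":0.6}]' --newtons 30

```text
clock: 4.5
position: [0.4816, 0.1137, 0.1602]
ee_rot: [0.799, 0.521, 0.252, -0.163]
ft_force: [-2.4, -3.5, 5.6]
grip_width: 0.71
grasp_force: 31.2
```

The cap is gripped (60 mm opening) with little side force. Next: firm up the grip and draw along the axis.

jog_arm --deltas '[{"offset":[0,0,0],"rotation":[0,0,0],"gripper":0.5},{"offset":[0,0,0],"rotation":[0,0,0],"gripper":0.5},{"offset":[0,0,0],"rotation":[0,0,0],"gripper":0.5},{"offset":[0,0,-0.002],"rotation":[0,0,0],"gripper":0.5},{"offset":[0,0,-0.004],"rotation":[0,0,0],"gripper":0.5},{"offset":[0,0,-0.004],"rotation":[0,0,0],"gripper":0.5}]' --newtons 80

```text
clock: 5.1
position: [0.4784, 0.1088, 0.1677]
ee_rot: [0.799, 0.521, 0.251, -0.164]
ft_force: [0.1, 0.7, -0.9]
grip_width: 0.686
grasp_force: 86.0
```

jog_arm --deltas '[{"offset":[0.001,0,-0.005],"rotation":[0,0,0],"gripper":0.5},{"offset":[0,0,-0.006],"rotation":[0,0,0],"gripper":0.5},{"offset":[0,0,-0.006],"rotation":[0,0,0],"gripper":0.5},{"offset":[0,0,-0.006],"rotation":[0,0,0],"gripper":0.5},{"offset":[0,0,-0.006],"rotation":[0,0,0],"gripper":0.5},{"offset":[0,0,-0.006],"rotation":[0,0,0],"gripper":0.5}]'

```text
clock: 5.7
position: [0.4709, 0.0909, 0.1975]
ee_rot: [0.799, 0.521, 0.252, -0.163]
ft_force: [-0.3, -0.3, -2.6]
grip_width: 0.685
grasp_force: 86.1
```

Run:
```python
from h import *
from plan import *
A=[]
for n,(u,v) in {"top":(190,190),"scene":(220,180)}.items():
    im=imaging.camera(n);old=cv2.imread(f"pics/{n}0.png");g=im[v:v+220,u:u+146]
    A.append(np.vstack([g]));cv2.imwrite(f"pics/{n}2.png",im)
    # bin front corner template shift
    x,y=((195,305) if n=="top" else (266,375));t=old[y-14:y+14,x-14:x+14];s=im[y-24:y+24,x-24:x+24]
    r=cv2.matchTemplate(s,t,cv2.TM_CCOEFF_NORMED);_,m,_,l=cv2.minMaxLoc(r);print(n,"bin shift px",np.array(l)-10,m)
cv2.imwrite("pics/d1.png",cv2.resize(np.hstack(A),None,fx=2.7,fy=2.7))
```

```text
top bin shift px [0 0] 0.997007429599762
scene bin shift px [0 0] 0.9984661936759949
```

View pics/d1.png

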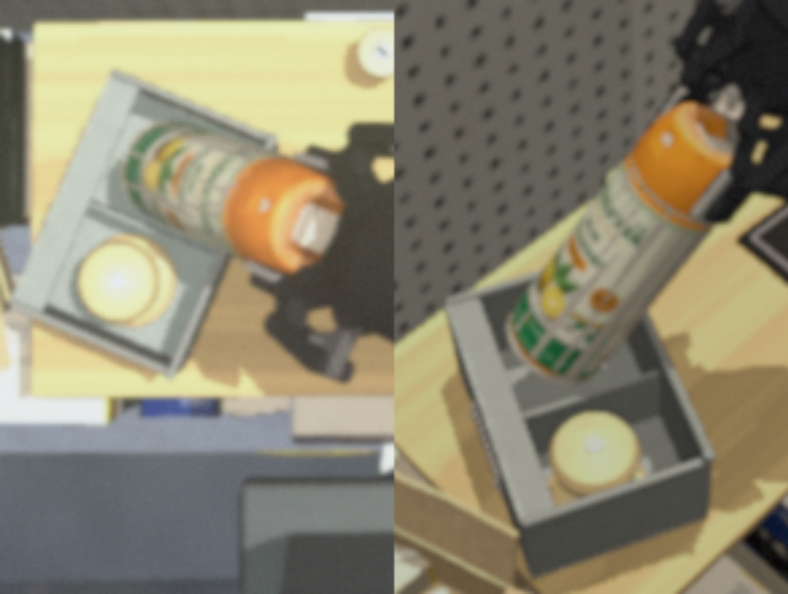

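The can is held straight and drawn 45 mm. Its foot (scene crop ≈ (560,360)) is clear of the front rim, and the bin has not moved (0 px shift). Next: draw the rest, then lift vertically.

jog_arm --deltas '[{"offset":[0,0,-0.01],"rotation":[0,0,0],"gripper":0.5},{"offset":[0.009,0,-0.012],"rotation":[0,0,0],"gripper":0.5},{"offset":[0.012,0,-0.017],"rotation":[0,0,0],"gripper":0.5},{"offset":[0.012,0,-0.017],"rotation":[0,0,0],"gripper":0.5},{"offset":[0.012,0,-0.017],"rotation":[0,0,0],"gripper":0.5},{"offset":[0.012,0,-0.017],"rotation":[0,0,0],"gripper":0.5},{"offset":[0,0,0],"rotation":[0,0,0],"gripper":0.5}]'

```text
clock: 6.5
position: [0.4699, 0.0867, 0.3063]
ee_rot: [0.799, 0.522, 0.253, -0.162]
ft_force: [-0.5, -0.6, -3.3]
grip_width: 0.685
grasp_force: 86.4
```

```bash
python3 -c "
from plan import *
show([.4495,-.0605,.30],UP,'mat')
print(manip.get_obs()['joint_pos'])"
```

```text
mat target [ 0.4495 -0.0605  0.3   ] dist 0.1487 offset now-tool [-0.1208  0.0407 -0.0765] rot [  0.32 -34.98   0.07] 35.0 offset target-tool [-0.1429  0.0407  0.0063]
[ 0.56857098 -0.15803146 -0.41344266  1.97217871 -0.69871488  1.22062399
 -0.04221147]
```

jog_arm --deltas '[{"offset":[0,0,0],"rotation":[0,-5,0],"gripper":0.5},{"offset":[0,0,0],"rotation":[0,-6,0],"gripper":0.5},{"offset":[0,0,0],"rotation":[0,-6,0],"gripper":0.5},{"offset":[0,0,0],"rotation":[0.3,-6,0],"gripper":0.5},{"offset":[0,0,0],"rotation":[0,-6,0],"gripper":0.5},{"offset":[0,0,0],"rotation":[0,-6,0],"gripper":0.5},{"offset":[-0.018,0.005,0],"rotation":[0,0,0],"gripper":0.5},{"offset":[-0.025,0.007,0],"rotation":[0,0,0],"gripper":0.5},{"offset":[-0.025,0.007,0],"rotation":[0,0,0],"gripper":0.5},{"offset":[-0.025,0.007,0],"rotation":[0,0,0],"gripper":0.5},{"offset":[-0.025,0.007,0],"rotation":[0,0,0],"gripper":0.5},{"offset":[-0.025,0.007,0],"rotation":[0,0,0],"gripper":0.5},{"offset":[0,0,0],"rotation":[0,0,0],"gripper":0.5},{"offset":[0,0,0],"rotation":[0,0,0],"gripper":0.5},{"offset":[0,0,0],"rotation":[0,0,0],"gripper":0.5}]'

```text
clock: 8.0
position: [0.448, -0.0592, 0.3031]
ee_rot: [0.837, 0.547, -0.002, -0.002]
ft_force: [0.0, -0.2, -2.4]
grip_width: 0.687
grasp_force: 86.5
```

Run:
```python
from h import *
from plan import *
show([.4495,-.0605,.19],UP,'mat')
o=manip.get_obs();q=R.from_quat(o["ee_rot"]);ax=-q.as_matrix()[:,2];A=[]
for n,(u,v) in {"top":(300,210),"scene":(310,140)}.items():
    im=imaging.camera(n);cv2.imwrite(f"pics/{n}3.png",im);k=4
    g=cv2.resize(im,None,fx=k,fy=k,interpolation=cv2.INTER_CUBIC)
    for L,col in((.145,(0,0,255)),(.155,(255,0,0))):
        cv2.polylines(g,[cv2.convexHull((proj(n,cyl(o["position"]-L*ax,ax,.032,0,.151))*k+2).astype(np.int32))],True,col,1)
    A.append(g[v*k:v*k+600,u*k:u*k+400])
cv2.imwrite("pics/e1.png",np.hstack(A))
```

```text
mat target [ 0.4495 -0.0605  0.19  ] dist 0.1131 offset now-tool [-0.0005  0.0025  0.1131] rot [-0.26  0.04  0.13] 0.3 offset target-tool [-0.0006  0.0019  0.1131]
```

View pics/e1.png

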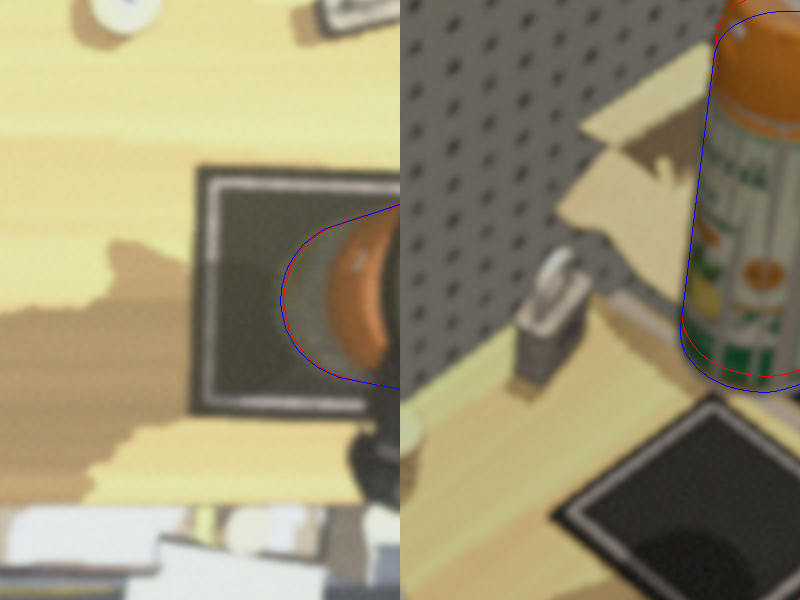

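The can hangs upright in line with the tool, inside the mat outline, with its underside about 0.153 m below the TCP, so I expect contact at z ≈ 0.171. Next: lower, slowing near the mat.

jog_arm --deltas '[{"offset":[0,0.002,0.015],"rotation":[-0.26,0,0],"gripper":0.5},{"offset":[0,0,0.025],"rotation":[0,0,0],"gripper":0.5},{"offset":[0,0,0.025],"rotation":[0,0,0],"gripper":0.5},{"offset":[0,0,0.025],"rotation":[0,0,0],"gripper":0.5},{"offset":[0,0,0.015],"rotation":[0,0,0],"gripper":0.5},{"offset":[0,0,0.01],"rotation":[0,0,0],"gripper":0.5},{"offset":[0,0,0],"rotation":[0,0,0],"gripper":0.5},{"offset":[0,0,0.002],"rotation":[0,0,0],"gripper":0.5},{"offset":[0,0,0.002],"rotation":[0,0,0],"gripper":0.5},{"offset":[0,0,0],"rotation":[0,0,0],"gripper":0.5},{"offset":[0,0,0],"rotation":[0,0,0],"gripper":0.5}]'

```text
clock: 9.2
position: [0.45, -0.0611, 0.1849]
ee_rot: [0.837, 0.547, -0.0, 0.001]
ft_force: [0.3, 0.5, -2.0]
grip_width: 0.692
grasp_force: 86.6
```

jog_arm --deltas '[{"offset":[0,0,0.001],"rotation":[0,0,0],"gripper":0.5},{"offset":[0,0,0.001],"rotation":[0,0,0],"gripper":0.5},{"offset":[0,0,0.001],"rotation":[0,0,0],"gripper":0.5},{"offset":[0,0,0],"rotation":[0,0,0],"gripper":0.5}]'

```text
clock: 9.6
position: [0.4497, -0.0611, 0.1813]
ee_rot: [0.837, 0.547, -0.0, 0.001]
ft_force: [0.4, -0.6, -3.4]
grip_width: 0.685
grasp_force: 86.6
```

jog_arm --deltas '[{"offset":[0,0,0.002],"rotation":[0,0,0],"gripper":0.5},{"offset":[0,0,0.001],"rotation":[0,0,0],"gripper":0.5},{"offset":[0,0,0.001],"rotation":[0,0,0],"gripper":0.5},{"offset":[0,0,0],"rotation":[0,0,0],"gripper":0.5}]'

```text
clock: 10.0
position: [0.4498, -0.0611, 0.1773]
ee_rot: [0.837, 0.547, -0.0, 0.001]
ft_force: [0.8, 0.2, -2.4]
grip_width: 0.689
grasp_force: 86.6
```

jog_arm --deltas '[{"offset":[0,0,0.001],"rotation":[0,0,0],"gripper":0.5},{"offset":[0,0,0.001],"rotation":[0,0,0],"gripper":0.5},{"offset":[0,0,0],"rotation":[0,0,0],"gripper":0.5}]'

```text
clock: 10.3
position: [0.4501, -0.0608, 0.1762]
ee_rot: [0.837, 0.547, 0.0, 0.001]
ft_force: [-1.1, 1.7, 4.7]
grip_width: 0.687
grasp_force: 87.4
```

Contact is made: the vertical force went from −2.5 to +4.7 N at z = 0.176. Next: release gently and back off straight up.

jog_arm --deltas '[{"offset":[0,0,0],"rotation":[0,0,0],"gripper":0.69},{"offset":[0,0,0],"rotation":[0,0,0],"gripper":0.73},{"offset":[0,0,0],"rotation":[0,0,0],"gripper":0.78},{"offset":[0,0,0],"rotation":[0,0,0],"gripper":1},{"offset":[0,0,0],"rotation":[0,0,0],"gripper":1},{"offset":[0,0,0],"rotation":[0,0,0],"gripper":1},{"offset":[0,0,0],"rotation":[0,0,0],"gripper":1}]' --newtons 30

```text
clock: 11.0
position: [0.4498, -0.0611, 0.1755]
ee_rot: [0.837, 0.547, -0.0, 0.001]
ft_force: [-1.0, -0.3, 0.4]
grip_width: 1.004
grasp_force: 0.0
```

jog_arm --deltas '[{"offset":[0,0,-0.01],"rotation":[0,0,0],"gripper":1},{"offset":[0,0,-0.02],"rotation":[0,0,0],"gripper":1},{"offset":[0,0,-0.03],"rotation":[0,0,0],"gripper":1},{"offset":[0,0,-0.03],"rotation":[0,0,0],"gripper":1},{"offset":[0,0,-0.03],"rotation":[0,0,0],"gripper":1},{"offset":[-0.02,0,-0.02],"rotation":[0,0,0],"gripper":1},{"offset":[-0.03,0,0],"rotation":[0,0,0],"gripper":1},{"offset":[-0.03,0,0],"rotation":[0,0,0],"gripper":1},{"offset":[-0.03,0,0],"rotation":[0,0,0],"gripper":1},{"offset":[0,0,0],"rotation":[0,0,0],"gripper":1},{"offset":[0,0,0],"rotation":[0,0,0],"gripper":1},{"offset":[0,0,0],"rotation":[0,0,0],"gripper":1}]'

```text
clock: 12.2
position: [0.406, -0.1607, 0.3161]
ee_rot: [0.837, 0.547, -0.0, 0.001]
ft_force: [0.4, -0.1, 0.5]
grip_width: 0.997
grasp_force: 0.0
```

Run:
```python
from h import *
A=[]
for n,(u,v) in {"top":(190,180),"scene":(230,150)}.items():
    im=imaging.camera(n);cv2.imwrite(f"pics/{n}4.png",im);k=2
    g=cv2.resize(im,None,fx=k,fy=k,interpolation=cv2.INTER_CUBIC)
    cv2.polylines(g,[cv2.convexHull((proj(n,cyl(np.array([.45,-.061,.018]),[0,0,1],.032,0,.151))*k+1).astype(np.int32))],True,(255,0,255),1)
    A.append(g[v*k:v*k+500,u*k:u*k+400])
cv2.imwrite("pics/f1.png",np.hstack(A))
```

```text
(no output)
```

View pics/f1.png

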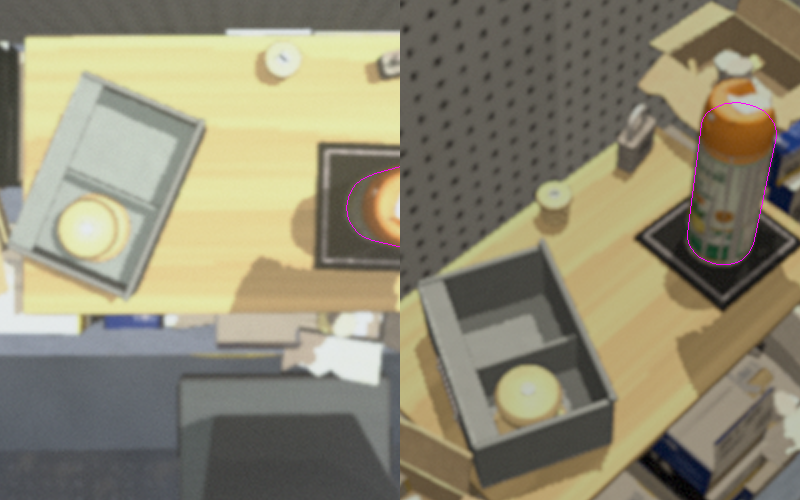

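The can stands upright on the mat as predicted (scene crop ≈ (725,250)). The bin, knob, padlock and cylinder are in place, and the arm is clear.

```bash
python3 -c "
from workcell import workorder
print(workorder.hand_in())"
```

```text
the job is handed in; nothing more can be done
None
```

I worked the spray can free without moving the bin and set it upright on the mat; the job is handed in, and in the last pictures the knob, padlock and lock cylinder were still in place.

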